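# Make up two glaze-test kits from the stock

### The job

Make up the two glaze-test kits. The green tray gets the light grey tile, the red-capped jar and the round terracotta stamp; the yellow tray gets the terracotta tile and the blue-capped jar: each tile flat on the dark rectangle, lined up with it and inside it, each jar upright inside its tray's large ring, the stamp upright inside the green tray's small ring. Leave the black-capped jar and the square wooden stamp standing where they are.

Things in the scene. Friction and masses are not known exactly. Their poses are not given: they have to be found in the camera images.
- green_tray: Green kit board, fixed, level, 256 x 104 x 12 mm. Origin: on the table under it; x along the row of seats (board from -126 to +130 mm), z up; seats at y = 0 on its flat top (z = 12 mm), end lips to z = 22. Tile seat: dark 93 x 63 mm rectangle at x = +66, long side along x, 4 mm high strips at its ends only. Jar ring (large): x = -24 mm, inside diameter 66. Stamp ring (small): x = -88, inside diameter 44. Rings 7 high, 4 thick.
- yellow_tray: Yellow kit board, fixed, level, 226 x 104 x 12 mm. Origin: on the table under it; x along the row of seats (board from -96 to +130 mm), z up; seats at y = 0 on its flat top (z = 12 mm), end lips to z = 22. Tile seat: dark 93 x 63 mm rectangle at x = +66, long side along x, 4 mm high strips at its ends only. Jar ring (large): x = -45 mm, inside diameter 66, 7 high, 4 thick.
- red_jar: glaze test jar with a white body and a red screw cap, 49 mm across, 62 mm high, standing on the table. Origin: centre of its underside; z up.
- blue_jar: glaze test jar with a white body and a blue screw cap, 49 mm across, 62 mm high, standing on the table. Origin: centre of its underside; z up.
- light_tile: glaze test tile, 75 x 45 x 8.5 mm, light grey, lying flat on the table. Origin: centre of its underside; x along the 75 mm side, y along the 45 mm side, z up.
- terracotta_tile: glaze test tile, 75 x 45 x 8.5 mm, terracotta (orange-brown), lying flat on the table. Origin: centre of its underside; x along the 75 mm side, y along the 45 mm side, z up.
- clay_stamp: round stamp of orange-brown terracotta, 26 mm across, 56 mm high, standing on end on the table (its foot is a little uneven: it may lean by 0.05 rad). Origin: centre of its underside; z up.
- black_jar: glaze test jar with a white body and a black screw cap, 49 mm across, 62 mm high, standing on the table (spare, belongs to neither kit and is left alone). Origin: centre of its underside; z up.
- wooden_stamp: square wooden stamp, 18 x 18 x 60 mm, pale wood, standing on end on the table (spare, belongs to neither kit and is left alone). Origin: centre of its underside; z up.
Mind the look-alikes: they are no part of the job. What is shaped like the clay_stamp but purple is not meant. Of the things that look like the light_tile, take the one that is nearest to the robot's base at the start.

How it is judged:
At the end, for the whole second after the job is handed in: Every named thing is in its seat of its own tray: centre within 11 mm of the seat's along each tray axis, underside on the board top (z 9 to 15.5 mm), tilted under 0.1 rad (stamp 0.15), tile's long side within 0.28 rad of the tray's, at rest; spares within 20 mm of their start (x of light_tile in the frame of green_tray between 0.055 and 0.077 m and y of light_tile in the frame of green_tray between -0.011 and 0.011 m and z of light_tile in the frame of green_tray between 0.009 and 0.0155 m and angle between each of light_tile, red_jar, terracotta_tile, blue_jar's own z axis and vertical below 0.1 rad and linear speed of each of light_tile, red_jar, clay_stamp, terracotta_tile, blue_jar below 0.02 m/s and angle between the x axis of light_tile and the x axis of green_tray, either way round below 0.28 rad and x of red_jar in the frame of green_tray between -0.035 and -0.013 m and y of red_jar in the frame of green_tray between -0.011 and 0.011 m and z of red_jar in the frame of green_tray between 0.009 and 0.0155 m and x of clay_stamp in the frame of green_tray between -0.099 and -0.077 m and y of clay_stamp in the frame of green_tray between -0.011 and 0.011 m and z of clay_stamp in the frame of green_tray between 0.009 and 0.0155 m and angle between clay_stamp's own z axis and vertical below 0.15 rad and x of terracotta_tile in the frame of yellow_tray between 0.055 and 0.077 m and y of terracotta_tile in the frame of yellow_tray between -0.011 and 0.011 m and z of terracotta_tile in the frame of yellow_tray between 0.009 and 0.0155 m and angle between the x axis of terracotta_tile and the x axis of yellow_tray, either way round below 0.28 rad and x of blue_jar in the frame of yellow_tray between -0.056 and -0.034 m and y of blue_jar in the frame of yellow_tray between -0.011 and 0.011 m and z of blue_jar in the frame of yellow_tray between 0.009 and 0.0155 m and distance of each of black_jar, wooden_stamp from where it was at the start of the episode below 0.02 m); the robot touches nothing.
It fails at once if a spare thing (black-capped jar or wooden stamp) was moved by more than 20 mm (distance of any of black_jar, wooden_stamp from where it was at the start of the episode above 0.02 m).
It also fails if it takes over 128 s, if anything falls off the work surface, if the arm or the gripper's body presses on something with over 40 N, if the wrist force passes 120 N, or if a joint passes its speed limit or range.

### The arm

A 6-joint arm with a two-finger parallel gripper is mounted at the origin on the work surface; the furniture and walls round the work are solid. World frame = base frame: x ahead of the robot, y to its left, z up, the work surface at z = 0. Lengths are in m, angles in rad, forces in N, time in s.
With the tool pointing down it reaches from about 0.35 to 0.925 m from the base axis. Payload 6.4 kg.
Tool frame: the origin (TCP) lies on the mounting face of the last link; the fingertips stand 199 mm ahead of it and the grasp point (between the pads) lies r.hold_point_z ahead of it (r.hold_point_z is the distance from the TCP to the grasp point, in m); z points along the fingers, y is the direction in which the jaws open and shut (so a half turn about z gives the same grasp; the last joint's range is limited). The gripper opens to 94 mm and grips with 3 to 60 N. Pads are 16 mm wide; open, the fingers measure 119 mm over their backs; the gripper's body (75 mm by 177 mm) begins 78 mm behind the grasp point.
Start: joints at [1.035, 0.245, 1.558, -0, 1.339, -0.174], TCP at [0.23, 0.608, 0.405] pointing down, gripper open.
Joint ranges: [-3.13, 3.13], [-1.02, 2.26], [0.13, 2.54], [-0.95, 4.09], [0.21, 2.88], [-2.74, 2.74]. Speed limits (rad/s): [2.57, 2.57, 3.14, 3.14, 3.14, 3.14].

### API

Orientations are given as a rotation vector (axis times angle).
In Python, from cell import readout, vision, ticket, r gives the robot as it stands.
- The arm moves only by the tool carry_out, never from a script. Its argument "commands" is a list of rows, each a list of 6 numbers: the shift along the tool's x, y, z each as a share of 0.25 m, from -1 to 1, then the turn, a rotation vector about the tool's x, y, z each as a share of pi/4 rad, from -1 to 1. In form: [[tx, ty, tz, ax, ay, az], ...]. A call has exactly 10 rows; each row is the pose to reach, as a shift and turn from the pose measured when the call began, along the tool's axes at that moment; what a row does not reach only later rows make up. A row lasts 1/12 s, in which the tool goes at most 41.7 mm and 7.16 degrees, less where a joint would pass 70% of its speed; a pose out of reach is approached as far as the arm can. A call with a number of a shift or a turn outside -1 to 1 is refused whole. A call with a gripper value outside its range is refused whole. "gripper" is the opening, from 0 (shut) to 1 (fully open), set as the call begins (left out, the last holds). The fingers move at their own pace and stop on an object; "newtons" is the grip in N (left out, the last holds). Time passes only in rows, so rows that repeat a pose let the fingers close, or fill a call up. It gives the time, the measured TCP pose, the force and the opening at its end, in the units of the state.
- readout.get_obs(): the state, without advancing time (a new reading comes with each control period).
- vision.get_image(name): name is "scene" or "top" or "wrist"; returns a dict with "frame" (420x560x3 uint8, red, green, blue), "fx", "fy", "cx", "cy" (pixels), "R" (3x3) and "t" (3): a world point X has camera coordinates R X + t; the wrist camera has in their place "tool_from_camera" (4x4, takes a point from camera to tool coordinates, whose origin is the TCP and whose axes are the flange's). Camera axes: x right, y down, z forward; pixel columns grow to the right and rows downward; lengths in m; the calibration is good to about 2 mm. A picture is of the moment at which its call begins: read the wrist's pose just before it. There is no depth.
- ticket.hand_in(): hands the job in, once; it reports no verdict.
The state is a dict: "time_s": time; "q": joint angles; "qd": joint speeds; "joint_torque": joint torques, N m; "ee_pos": TCP position; "tool_rot": TCP orientation; "ft_force": force on the tool from outside, world axes, zero at the start; "moment": the same for the moment, N m; "opening": finger opening in m.
Only numpy, scipy, OpenCV 4.12 (cv2) and the standard library are available. Lean on these libraries where they do the work, as an engineer would, in place of code of your own. Each camera call takes 0.05 s, during which the arm holds its last target.

## Working session

There is one attempt and no reset: what is moved stays moved. The work goes in short steps, Python scripts to look and compute and a tool call to move; the robot and the scene stay as the last step left them, time stands still between calls to the robot, and variables do not carry over. Pictures are saved under pics/ and viewed, and the job is handed in when it is done.

Besides the shell and the picture viewer there is one more tool, called after "Emit:" as a command line: name --pt "numbers of a row" for each row, then --argument value for the rest. carry_out: Moves the arm, as the interface text tells. Its arguments: {"type":"object","properties":{"commands":{"type":"array","items":{"type":"array","items":{"type":"number","minimum":-1,"maximum":1}}},"gripper":{"type":"number"},"newtons":{"type":"number"}},"required":["commands"]}

```bash
mkdir -p pics; ls; python3 - <<'E'
from cell import readout, vision, ticket, r
import cv2
o=readout.get_obs();print(o, r.hold_point_z)
for n in ["scene","top","wrist"]:
    d=vision.get_image(n);cv2.imwrite(f"pics/{n}0.png",d["frame"][:,:,::-1])
    print(n,{k:v for k,v in d.items() if k!="frame"})
E
```

```text
pics
{'time_s': 0.0, 'q': array([ 1.03489811e+00,  2.45782815e-01,  1.55896925e+00, -6.90426423e-06,
        1.33869096e+00, -1.74119579e-01]), 'qd': array([ 0.00026453, -0.0006091 , -0.00064883,  0.00028857, -0.00019949,
       -0.00192289]), 'joint_torque': array([ 6.49575832e-04, -4.15838885e+01, -3.14602125e+01,  6.84946775e-02,
        3.33133433e-02, -1.39679232e-04]), 'ee_pos': array([0.22995375, 0.60773176, 0.40358908]), 'tool_rot': array([-5.65069260e-01, -3.08970750e+00,  2.72841599e-03]), 'ft_force': array([0.67891283, 0.50650315, 0.1760069 ]), 'moment': array([-0.05071378, -0.00371455,  0.00743144]), 'opening': 0.09381003558511108} 0.1804
scene {'fx': 529.9495145859348, 'fy': 529.9495145859348, 'cx': 278.39966486769475, 'cy': 206.11769849916868, 'R': array([[ 0.82243001, -0.56865879, -0.01536429],
       [-0.28874958, -0.3940325 , -0.87256064],
       [ 0.49013525,  0.72205649, -0.48826414]]), 't': array([-0.48527186,  0.19160111,  1.09387048])}
top {'fx': 480.5722803349832, 'fy': 480.5722803349832, 'cx': 274.9820118138951, 'cy': 215.18247601681648, 'R': array([[-0.00344512, -0.99999178,  0.00213811],
       [-0.98901571,  0.00309134, -0.14777814],
       [ 0.14777031, -0.00262374, -0.98901823]]), 't': array([-0.00333918,  0.59263206,  1.06285099])}
wrist {'fx': 300.04475390956685, 'fy': 300.04475390956685, 'cx': 280.8048011443947, 'cy': 215.46828520355228, 'tool_from_camera': array([[ 5.66031014e-04, -9.71959253e-01, -2.35148654e-01,
         6.73883362e-02],
       [ 9.99999360e-01,  3.19804274e-04,  1.08524512e-03,
         1.62065385e-04],
       [-9.79612489e-04, -2.35149118e-01,  9.71958812e-01,
         2.07515894e-02],
       [ 0.00000000e+00,  0.00000000e+00,  0.00000000e+00,
         1.00000000e+00]])}
```

View pics/top0.png

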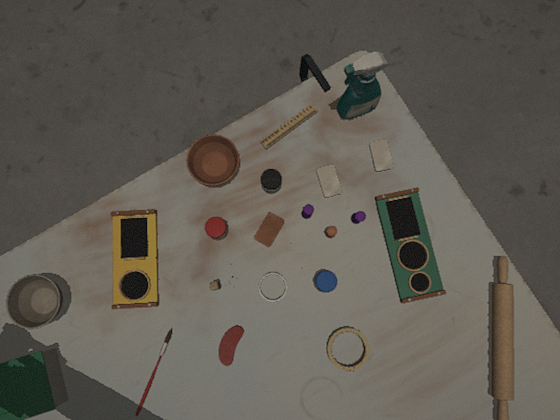

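View pics/scene0.png

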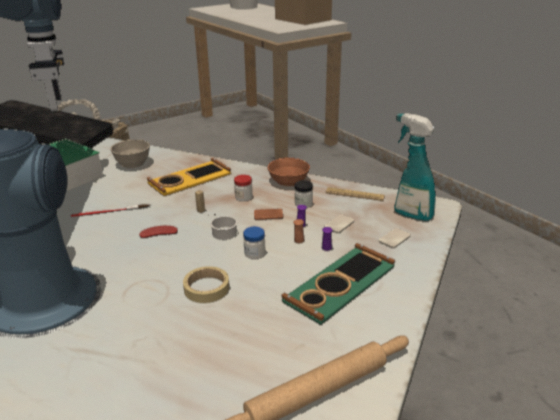

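View pics/wrist0.png

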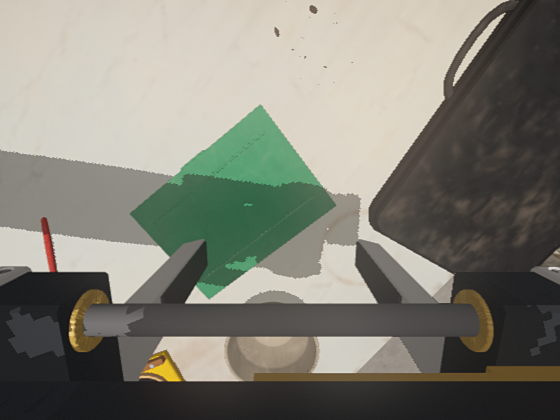

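Top view: the light tiles are at (329,181) and (380,155), and the first is nearer the base. The clay stamp is at (331,231), red jar at (215,228), blue jar at (325,281) and terracotta tile at (269,229). The yellow tray is on the left and the green tray on the right. Next I'll segment them.

```bash
cat > h.py <<'E'
import numpy as np, cv2
from scipy.spatial.transform import Rotation as Ro
def ray(d,uv,z):
    uv=np.atleast_2d(np.float64(uv));K=[(uv[:,0]-d['cx'])/d['fx'],(uv[:,1]-d['cy'])/d['fy'],np.ones(len(uv))]
    dirs=np.array(K).T@d['R']; c=-d['R'].T@d['t']
    return c+dirs*((z-c[2])/dirs[:,2])[:,None]
def proj(d,X):
    p=np.atleast_2d(X)@d['R'].T+d['t'];return np.c_[p[:,0]/p[:,2]*d['fx']+d['cx'],p[:,1]/p[:,2]*d['fy']+d['cy']]
def wristcam(d,o):
    T=d['tool_from_camera'];Rt=Ro.from_rotvec(o['tool_rot']).as_matrix()
    Rc=Rt@T[:3,:3];c=Rt@T[:3,3]+o['ee_pos'];d['R']=Rc.T;d['t']=-Rc.T@c;return d
def move(o,xyz,ang_jaw=None):
    """row (tx..az) from current pose to tip xyz(grasp point), tool down, jaw axis (tool y) at world angle"""
    R0=Ro.from_rotvec(o['tool_rot']).as_matrix()
    if ang_jaw is None: ang_jaw=np.arctan2(R0[1,1],R0[0,1])
    best=None
    for k in (0,np.pi):
        a=ang_jaw+k;y=np.array([np.cos(a),np.sin(a),0]);z=np.array([0,0,-1.]);x=np.cross(y,z)
        R=np.c_[x,y,z];rv=Ro.from_matrix(R0.T@R).as_rotvec()
        if best is None or np.linalg.norm(rv)<np.linalg.norm(best[0]): best=(rv,R)
    t=np.array(xyz)-np.array([0,0,-1])*0.1804
    s=R0.T@(t-o['ee_pos'])
    return np.round(np.r_[s/0.25,best[0]/(np.pi/4)],3)
E
python3 - <<'E'
from h import *
im=cv2.imread('pics/top0.png')
c=im[130:320,100:460];cv2.imwrite('pics/topc.png',cv2.convertScaleAbs(cv2.resize(c[:,:200],None,fx=4,fy=4,interpolation=cv2.INTER_CUBIC)[:600],alpha=1.8))
cv2.imwrite('pics/topd.png',cv2.convertScaleAbs(cv2.resize(c[:,160:],None,fx=4,fy=4,interpolation=cv2.INTER_CUBIC)[:600],alpha=1.8))
c2=cv2.resize(im[250:320,100:300],None,fx=4,fy=4);hsv=cv2.cvtColor(im,cv2.COLOR_BGR2HSV)
for n,p in dict(red=(215,228),blue=(325,281),tt=(269,229),clay=(331,231),lt=(329,181),table=(300,260),yel=(118,240),green=(388,240),dark=(405,217),wood=(215,285)).items(): print(n,hsv[p[1],p[0]],)
E
```

```text
red [  1 161 114]
blue [108 140 104]
tt [  9 120  96]
clay [ 11 122 123]
lt [ 18  51 130]
table [ 18  36 127]
yel [ 20 162 146]
green [69 85 81]
dark [130  29  26]
wood [ 17  87 111]
```

View pics/topc.png

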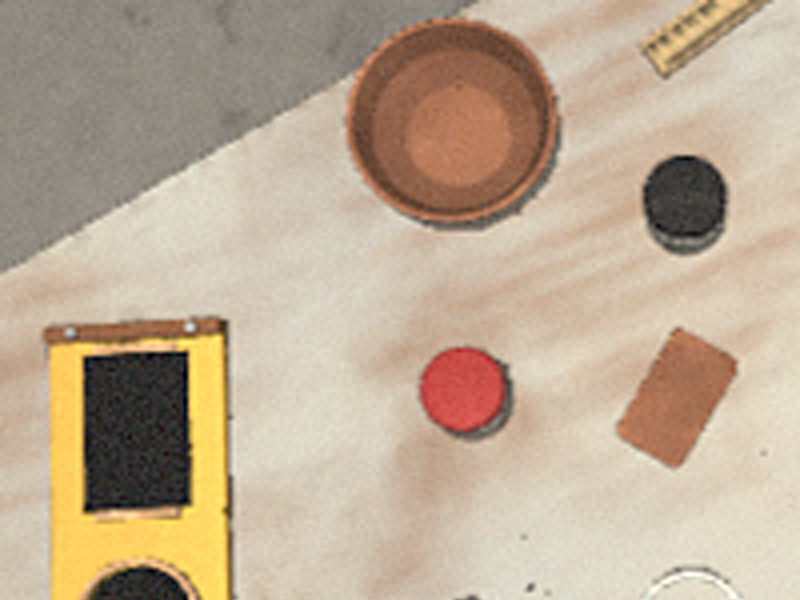

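View pics/topd.png

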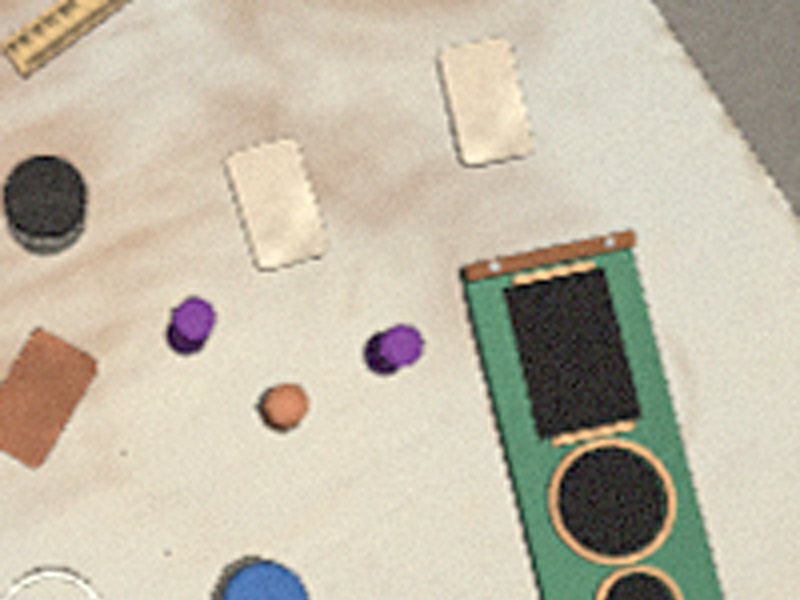

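The crops show clear contours. The light tile spans corners near crop (228,158), (293,140), (326,248) and (263,270). The red cap is at about (463,388) in the left crop.

```bash
cat > meas.py <<'E'
from h import *
def comp(m,p,rad=25):
    n,l,s,c=cv2.connectedComponentsWithStats(m.astype(np.uint8));
    i=min(range(1,n),key=lambda i:np.hypot(*(c[i]-p))+ (1e3 if s[i,4]<40 else 0));return l==i,c[i],s[i,4]
def rect(d,mask,z):
    ys,xs=np.nonzero(mask);P=ray(d,np.c_[xs,ys],z)[:,:2]
    (c,sz,a)=cv2.minAreaRect((P*1000).astype(np.float32));m=P.mean(0)
    w=np.array(sz)
    if w[0]<w[1]: a+=90
    return m,np.array(c)/1000,sorted(w),(a+90)%180-90
E
cat > m1.py <<'E'
from meas import *
from cell import vision
d=vision.get_image('top');im=cv2.cvtColor(d['frame'],cv2.COLOR_RGB2BGR);hsv=cv2.cvtColor(im,cv2.COLOR_BGR2HSV)
H,S,V=[hsv[...,i].astype(int) for i in range(3)]
red=((H<6)|(H>174))&(S>130);blue=(abs(H-108)<12)&(S>90)
ora=(H>4)&(H<15)&(S>95)&(V>70);dark=(V<50)
for n,m,p,z in (('red',red,(215,228),.062),('blue',blue,(325,281),.062),('clay',ora,(331,231),.056),('tt',ora,(269,229),.0085),
  ('ydark',dark,(134,238),.012),('yring',dark,(134,286),.012),('gdark',dark,(405,217),.012),('gring',dark,(412,255),.012),('gsm',dark,(421,282),.012)):
    mk,c,a=comp(m,np.array(p)); mm,cc,sz,an=rect(d,mk,z); print(n,c.round(1),a,'mean',mm.round(4),'rect',cc.round(4),np.round(sz,1),round(an,1))
q=np.array([(228,158),(293,140),(326,248),(263,270)])/4+np.array([260,130])
P=ray(d,q,.0085)[:,:2];print('lt',P.mean(0).round(4),P.round(3).tolist());v=P[0]+P[1]-P[2]-P[3];print(np.degrees(np.arctan2(v[1],v[0])))
for n,p,z in (('black',(271,180),.062),('wood',(215,283),.06),('purp1',(307,211),.055),('purp2',(358,217),.055),('lt2',(380,155),.008),('bowl',(213,160),.03),('whitering',(272,287),.03)): print(n,ray(d,p,z).round(3))
E
python3 m1.py
```

```text
red [215.3 226.8] 342 mean [0.5638 0.1295] rect [0.5635 0.1302] [45.3 45.5] -0.2
blue [325.8 280.9] 355 mean [ 0.442  -0.1175] rect [ 0.4419 -0.118 ] [44.  44.6] 89.8
clay [331.2 230.5] 84 mean [ 0.5553 -0.1326] rect [ 0.5553 -0.1322] [20.5 22.8] 89.8
tt [268.9 229. ] 557 mean [0.565  0.0091] rect [0.565  0.0092] [43.4 72.9] -30.5
ydark [133.6 237. ] 994 mean [0.5466 0.3274] rect [0.5464 0.3266] [61.  91.3] 2.5
yring [134.2 284.9] 567 mean [0.435  0.3217] rect [0.4349 0.3221] [60.1 60.3] -87.9
gdark [402.5 217.8] 1003 mean [ 0.5902 -0.3076] rect [ 0.5901 -0.3077] [62.3 92.6] 11.3
gring [412.8 254.9] 575 mean [ 0.5024 -0.3279] rect [ 0.5022 -0.3284] [60.8 61.3] 89.8
gsm [419.6 281.8] 253 mean [ 0.4399 -0.3409] rect [ 0.4406 -0.3407] [39.1 39.8] 89.8
lt [ 0.6808 -0.1364] [[0.709, -0.107], [0.72, -0.147], [0.654, -0.165], [0.64, -0.127]]
15.756462124256089
black [[0.671 0.004 0.062]]
wood [[0.438 0.129 0.06 ]]
purp1 [[ 0.6   -0.078  0.055]]
purp2 [[ 0.586 -0.195  0.055]]
lt2 [[ 0.745 -0.261  0.008]]
bowl [[0.728 0.141 0.03 ]]
whitering [[0.429 0.002 0.03 ]]
```

```bash
cat > mv.py <<'E'
import sys;from h import *;from cell import readout
o=readout.get_obs();a=[float(x) for x in sys.argv[1:]]
R=Ro.from_rotvec(o['tool_rot']).as_matrix()
print('t',round(o['time_s'],2),'tip',(o['ee_pos']+R[:,2]*.1804).round(4),'jaw',round(np.degrees(np.arctan2(R[1,1],R[0,1])),1),'open',round(o['opening'],4),'F',o['ft_force'].round(1),'q',o['q'].round(2))
for i in range(0,len(a),4): print(move(o,a[i:i+3],np.radians(a[i+3])).tolist())
E
python3 mv.py 0.564 0.130 0.19 102.6
```

```text
t 0.2 tip [0.2299 0.6076 0.2236] jaw 69.3 open 0.0941 F [-0.8  0.3  0.7] q [ 1.03  0.25  1.56  0.    1.34 -0.17]
[-1.926, -1.314, 0.135, -0.001, -0.001, -0.741]
```

Emit:
carry_out --pt "-0.1 -0.066 0 0 0 -0.08" --pt "-0.2 -0.132 0 0 0 -0.16" --pt "-0.3 -0.2 0 0 0 -0.24" --pt "-0.4 -0.27 0 0 0 -0.32" --pt "-0.52 -0.35 0 0 0 -0.4" --pt "-0.64 -0.43 0 0 0 -0.48" --pt "-0.76 -0.51 0 0 0 -0.56" --pt "-0.88 -0.6 0 0 0 -0.64" --pt "-1 -0.68 0 0 0 -0.741" --pt "-1 -0.68 0 0 0 -0.741" --gripper 1

```text
time_s: 1.03
ee_pos: [0.4063, 0.3566, 0.4041]
tool_rot: [-0.34, 3.123, -0.004]
ft_force: [-0.8, 0.4, -0.1]
opening: 0.0938
```

```bash
python3 mv.py 0.564 0.130 0.17 102.6
```

```text
t 1.03 tip [0.4064 0.3561 0.2237] jaw 102.4 open 0.0938 F [-0.8  0.4 -0.1] q [ 0.51 -0.01  1.84 -0.    1.32 -1.28]
[-0.421, -1.02, 0.217, -0.003, -0.0, -0.004]
```

Emit:
carry_out --pt "-0.06 -0.14 0.03 0 0 0" --pt "-0.12 -0.28 0.06 0 0 0" --pt "-0.18 -0.42 0.09 0 0 0" --pt "-0.24 -0.56 0.12 0 0 0" --pt "-0.3 -0.7 0.15 0 0 0" --pt "-0.36 -0.84 0.18 0 0 0" --pt "-0.4 -0.95 0.2 0 0 0" --pt "-0.421 -1 0.217 0 0 0" --pt "-0.421 -1 0.217 0 0 0" --pt "-0.421 -1 0.217 0 0 0"

```text
time_s: 1.87
ee_pos: [0.5627, 0.1354, 0.3501]
tool_rot: [0.339, -3.122, 0.003]
ft_force: [-0.1, 0.2, -0.3]
opening: 0.094
```

```bash
cat > wr.py <<'E'
import sys;from meas import *;from cell import vision,readout
o=readout.get_obs();d=wristcam(vision.get_image('wrist'),o)
cv2.imwrite('pics/%s.png'%sys.argv[1],cv2.cvtColor(d['frame'],cv2.COLOR_RGB2BGR))
im=cv2.cvtColor(d['frame'],cv2.COLOR_RGB2BGR);hsv=cv2.cvtColor(im,cv2.COLOR_BGR2HSV)
H,S,V=[hsv[...,i].astype(int) for i in range(3)]
M=dict(red=((H<6)|(H>174))&(S>130)&(V>60),blue=(abs(H-108)<12)&(S>90),ora=(H>4)&(H<15)&(S>95)&(V>70),dark=V<50)
a=sys.argv[2:]
for i in range(0,len(a),4):
    p=proj(d,[float(x) for x in a[i+1:i+4]])[0];mk,c,ar=comp(M[a[i]],p)
    m,cc,sz,an=rect(d,mk,float(a[i+3]));print(a[i],'expected px',p.round(),'found',c.round(),ar,'mean',m.round(4),'rect',cc.round(4),np.round(sz,1),round(an,1))
E
python3 wr.py w1 red .564 .13 .062; python3 mv.py 0.564 0.130 0.036 102.6
```

```text
red expected px [275. 219.] found [275. 218.] 2043 mean [0.5633 0.1296] rect [0.5636 0.1296] [46.8 47.5] -31.0
t 1.92 tip [0.5624 0.1357 0.17  ] jaw 102.5 open 0.0938 F [-0.5  0.4 -0. ] q [ 0.04  0.13  1.79 -0.    1.22 -1.75]
[-0.001, -0.024, 0.536, -0.002, -0.001, -0.003]
```

View pics/w1.png

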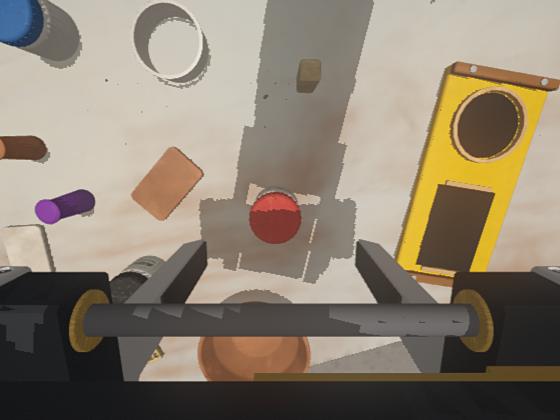

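Wrist view: the red cap at (275,218) gives (0.5634,0.1296), which agrees with the top camera. Descending.

Emit:
carry_out --pt "-0.001 -0.024 0.07 0 0 0" --pt "-0.001 -0.024 0.14 0 0 0" --pt "-0.001 -0.024 0.21 0 0 0" --pt "-0.001 -0.024 0.28 0 0 0" --pt "-0.001 -0.024 0.35 0 0 0" --pt "-0.001 -0.024 0.42 0 0 0" --pt "-0.001 -0.024 0.48 0 0 0" --pt "-0.001 -0.024 0.52 0 0 0" --pt "-0.001 -0.024 0.536 0 0 0" --pt "-0.001 -0.024 0.536 0 0 0"

```text
time_s: 2.75
ee_pos: [0.5633, 0.131, 0.2159]
tool_rot: [0.343, -3.121, 0.003]
ft_force: [0.3, 1.0, -0.1]
opening: 0.0944
```

Emit:
carry_out --pt "0 0 0 0 0 0" --pt "0 0 0 0 0 0" --pt "0 0 0 0 0 0" --pt "0 0 0 0 0 0" --pt "0 0 0 0 0 0" --pt "0 0 0 0 0 0" --pt "0 0 0 0 0 0" --pt "0 0 0 0 0 0" --pt "0 0 0 0 0 0" --pt "0 0 0 0 0 0" --gripper 0.3 --newtons 25

```text
time_s: 3.58
ee_pos: [0.5634, 0.131, 0.2161]
tool_rot: [0.344, -3.121, 0.003]
ft_force: [-0.4, -0.3, 1.4]
opening: 0.0487
```

```bash
python3 mv.py 0.564 0.130 0.16 102.6
```

```text
t 3.58 tip [0.5632 0.1306 0.0357] jaw 102.6 open 0.0487 F [-0.4 -0.3  1.4] q [ 0.03  0.33  1.84 -0.    0.98 -1.76]
[-0.001, -0.005, -0.497, -0.002, -0.002, -0.001]
```

Emit:
carry_out --pt "0 0 -0.1 0 0 0" --pt "0 0 -0.22 0 0 0" --pt "0 0 -0.34 0 0 0" --pt "0 0 -0.45 0 0 0" --pt "0 0 -0.497 0 0 0" --pt "0 0 -0.497 0 0 0" --pt "0 0 -0.497 0 0 0" --pt "0 0 -0.497 0 0 0" --pt "0 0 -0.497 0 0 0" --pt "0 0 -0.497 0 0 0"

```text
time_s: 4.42
ee_pos: [0.5631, 0.1311, 0.3383]
tool_rot: [0.343, -3.118, 0.002]
ft_force: [-0.5, -0.3, -0.1]
opening: 0.0485
```

```bash
python3 mv.py 0.533 -0.1 0.16 102.6
```

```text
t 4.42 tip [0.5622 0.1308 0.1579] jaw 102.6 open 0.0485 F [-0.5 -0.3 -0.1] q [ 0.03  0.15  1.8  -0.    1.2  -1.76]
[0.319, -0.876, -0.006, -0.001, -0.007, -0.001]
```

Emit:
carry_out --pt "0.03 -0.07 0 0 0 0" --pt "0.06 -0.17 0 0 0 0" --pt "0.1 -0.27 0 0 0 0" --pt "0.14 -0.38 0 0 0 0" --pt "0.18 -0.49 0 0 0 0" --pt "0.22 -0.6 0 0 0 0" --pt "0.25 -0.7 0 0 0 0" --pt "0.28 -0.78 0 0 0 0" --pt "0.31 -0.85 0 0 0 0" --pt "0.319 -0.876 0 0 0 0"

```text
time_s: 5.25
ee_pos: [0.5323, -0.1019, 0.3379]
tool_rot: [0.339, -3.117, 0.002]
ft_force: [0.2, -0.3, -0.5]
opening: 0.0487
```

```bash
python3 mv.py .5024 -.3273 0.16 102.6
```

```text
t 5.25 tip [ 0.5312 -0.1023  0.1575] jaw 102.4 open 0.0487 F [ 0.2 -0.3 -0.5] q [-0.4   0.07  1.89 -0.    1.19 -2.18]
[0.311, -0.855, -0.007, -0.001, -0.008, -0.004]
```

Emit:
carry_out --pt "0.03 -0.07 0 0 0 0" --pt "0.06 -0.17 0 0 0 0" --pt "0.1 -0.27 0 0 0 0" --pt "0.14 -0.38 0 0 -0.008 0" --pt "0.18 -0.49 0 0 -0.008 0" --pt "0.22 -0.6 0 0 -0.008 0" --pt "0.25 -0.7 0 0 -0.008 0" --pt "0.28 -0.78 0 0 -0.008 0" --pt "0.305 -0.84 0 0 -0.008 0" --pt "0.311 -0.855 0 0 -0.008 0"

```text
time_s: 6.08
ee_pos: [0.5021, -0.329, 0.338]
tool_rot: [0.337, -3.123, 0.0]
ft_force: [0.4, 0.2, -0.8]
opening: 0.0487
```

```bash
python3 wr.py w2 dark .5902 -.3077 .012 dark .44 -.3411 .012; python3 mv.py .5024 -.3273 0.0485 102.6
```

```text
dark expected px [282. 289.] found [227. 297.] 91 mean [ 0.6126 -0.3661] rect [ 0.6095 -0.3664] [ 9.7 21.8] -2.9
dark expected px [282. 147.] found [227. 297.] 91 mean [ 0.6126 -0.3661] rect [ 0.6095 -0.3664] [ 9.7 21.8] -2.9
t 6.13 tip [ 0.502  -0.3284  0.1576] jaw 102.3 open 0.0483 F [ 0.5 -0.5 -1.2] q [-0.77  0.2   1.74 -0.    1.2  -2.55]
[-0.002, 0.004, 0.436, 0.0, -0.001, -0.006]
```

View pics/w2.png

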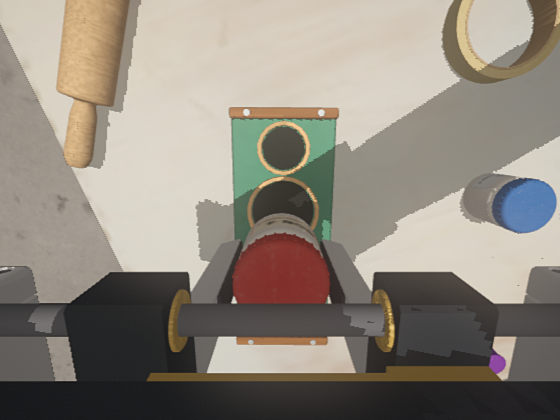

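The small ring sits at (283,147), right where predicted. Descending.

Emit:
carry_out --pt "0 0.004 0.06 0 0 0" --pt "0 0.004 0.12 0 0 0" --pt "0 0.004 0.18 0 0 0" --pt "0 0.004 0.24 0 0 0" --pt "0 0.004 0.3 0 0 0" --pt "0 0.004 0.35 0 0 0" --pt "0 0.004 0.39 0 0 0" --pt "0 0.004 0.42 0 0 0" --pt "0 0.004 0.436 0 0 0" --pt "0 0.004 0.436 0 0 0"

```text
time_s: 6.97
ee_pos: [0.502, -0.3272, 0.2288]
tool_rot: [0.338, -3.122, -0.001]
ft_force: [-0.6, -0.1, -1.8]
opening: 0.0486
```

```bash
python3 mv.py .5024 -.3273 0.048 102.6
```

```text
t 6.97 tip [ 0.5018 -0.3272  0.0484] jaw 102.3 open 0.0486 F [-0.6 -0.1 -1.8] q [-0.77  0.35  1.79 -0.    1.01 -2.55]
[-0.001, -0.001, 0.001, 0.001, -0.001, -0.006]
```

Release, then rise.

Emit:
carry_out --pt "0 0 0.003 0 0 0" --pt "0 0 0.003 0 0 0" --pt "0 0 0.003 0 0 0" --pt "0 0 0.003 0 0 0" --pt "0 0 0.003 0 0 0" --pt "0 0 -0.02 0 0 0" --pt "0 0 -0.12 0 0 0" --pt "0 0 -0.25 0 0 0" --pt "0 0 -0.38 0 0 0" --pt "0 0 -0.45 0 0 0" --gripper 0.75

```text
time_s: 7.8
ee_pos: [0.5027, -0.3278, 0.346]
tool_rot: [-0.338, 3.121, -0.006]
ft_force: [0.5, -0.6, 0.6]
opening: 0.0707
```

```bash
python3 mv.py .6808 -.1364 0.14 105.7
```

```text
t 7.8 tip [ 0.5033 -0.3284  0.1656] jaw 102.3 open 0.0707 F [ 0.5 -0.6  0.6] q [-0.77  0.19  1.74 -0.    1.21 -2.55]
[-0.859, 0.596, 0.102, -0.005, 0.003, -0.074]
```

Emit:
carry_out --pt "-0.08 0.055 0 0 0 0" --pt "-0.18 0.125 0 0 0 0" --pt "-0.28 0.195 0 0 0 -0.02" --pt "-0.39 0.27 0.02 0 0 -0.04" --pt "-0.5 0.347 0.04 0 0 -0.06" --pt "-0.61 0.423 0.06 0 0 -0.074" --pt "-0.71 0.493 0.08 0 0 -0.074" --pt "-0.79 0.55 0.1 0 0 -0.074" --pt "-0.85 0.59 0.102 0 0 -0.074" --pt "-0.859 0.596 0.102 0 0 -0.074"

```text
time_s: 8.63
ee_pos: [0.682, -0.134, 0.3203]
tool_rot: [-0.433, 3.109, -0.006]
ft_force: [-0.6, 0.1, 0.2]
opening: 0.0705
```

```bash
python3 wr.py w3; python3 mv.py .6808 -.1364 0.0205 105.7
python3 - <<'E'
from h import *
from cell import readout
import pickle
im=cv2.imread('pics/w3.png');cv2.imwrite('pics/w3c.png',cv2.resize(im[140:360,160:400],None,fx=3,fy=2.7,interpolation=cv2.INTER_CUBIC))
E
```

```text
t 8.68 tip [ 0.6821 -0.1357  0.1402] jaw 105.8 open 0.0704 F [-0.2  0.3 -0.6] q [-0.36  0.42  1.49 -0.    1.22 -2.2 ]
[0.005, -0.003, 0.479, -0.006, 0.003, 0.003]
```

View pics/w3.png

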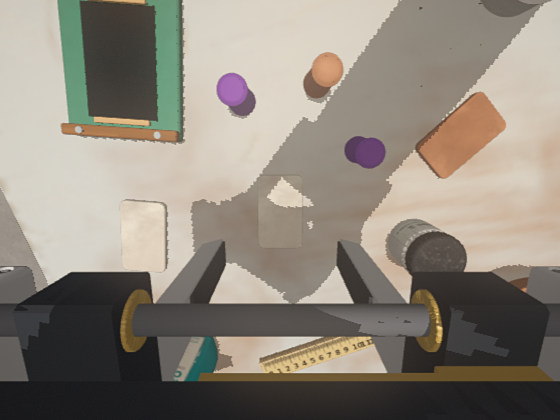

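The tile sits squarely between the fingers, with corners at about (259,176), (302,176), (302,248) and (258,248).

```bash
python3 - <<'E'
from h import *
from cell import readout,vision
o=readout.get_obs();d=wristcam(vision.get_image('wrist'),o)
P=ray(d,[(259,176),(302,176),(302,248),(258,248)],.0085)[:,:2];print(P.mean(0),P.round(3).tolist());v=-P[0]-P[1]+P[2]+P[3];print(np.degrees(np.arctan2(v[1],v[0])))
E
python3 mv.py .6815 -.1364 0.0205 105.9
```

```text
[ 0.68342838 -0.13635095] [[0.654, -0.166], [0.642, -0.126], [0.713, -0.105], [0.725, -0.148]]
15.431433969214927
t 8.73 tip [ 0.6815 -0.1368  0.1403] jaw 105.7 open 0.0703 F [ 0.3 -0.6 -0.3] q [-0.36  0.42  1.49 -0.    1.22 -2.2 ]
[-0.001, 0.0, 0.479, -0.006, 0.003, -0.003]
```

Emit:
carry_out --pt "0 0 0.07 -0.006 0.003 0" --pt "0 0 0.15 -0.006 0.003 0" --pt "0 0 0.23 -0.006 0.003 0" --pt "0 0 0.31 -0.006 0.003 0" --pt "0 0 0.38 -0.006 0.003 0" --pt "0 0 0.43 -0.006 0.003 0" --pt "0 0 0.46 -0.006 0.003 0" --pt "0 0 0.475 -0.006 0.003 0" --pt "0 0 0.479 -0.006 0.003 0" --pt "0 0 0.479 -0.006 0.003 0"

```text
time_s: 9.57
ee_pos: [0.6815, -0.1369, 0.2016]
tool_rot: [-0.43, 3.111, -0.001]
ft_force: [0.9, -0.0, -0.2]
opening: 0.0704
```

Emit:
carry_out --pt "0 0 0 0 0 0" --pt "0 0 0 0 0 0" --pt "0 0 0 0 0 0" --pt "0 0 0 0 0 0" --pt "0 0 0 0 0 0" --pt "0 0 0 0 0 0" --pt "0 0 0 0 0 0" --pt "0 0 0 0 0 0" --pt "0 0 0 0 0 0" --pt "0 0 0 0 0 0" --gripper 0.3 --newtons 25

```text
time_s: 10.4
ee_pos: [0.6817, -0.1369, 0.2021]
tool_rot: [-0.43, 3.111, -0.001]
ft_force: [-1.2, 1.3, 5.1]
opening: 0.045
```

```bash
python3 mv.py .6815 -.1364 0.12 105.9
```

```text
t 10.4 tip [ 0.6819 -0.137   0.0217] jaw 105.7 open 0.045 F [-1.2  1.3  5.1] q [-0.36  0.57  1.52 -0.    1.04 -2.21]
[-0.0, 0.002, -0.393, -0.001, 0.001, -0.004]
```

Emit:
carry_out --pt "0 0 -0.07 0 0 0" --pt "0 0 -0.16 0 0 0" --pt "0 0 -0.25 0 0 0" --pt "0 0 -0.33 0 0 0" --pt "0 0 -0.38 0 0 0" --pt "0 0 -0.393 0 0 0" --pt "0 0 -0.393 0 0 0" --pt "0 0 -0.393 0 0 0" --pt "0 0 -0.393 0 0 0" --pt "0 0 -0.393 0 0 0"

```text
time_s: 11.23
ee_pos: [0.6811, -0.1367, 0.2984]
tool_rot: [0.43, -3.111, -0.001]
ft_force: [-0.3, -0.8, 0.1]
opening: 0.0444
```

```bash
python3 mv.py .5902 -.3077 0.12 102.6
```

```text
t 11.23 tip [ 0.6808 -0.1366  0.118 ] jaw 105.7 open 0.0444 F [-0.3 -0.8  0.1] q [-0.36  0.45  1.5  -0.    1.19 -2.21]
[0.535, -0.56, -0.008, 0.001, -0.002, 0.07]
```

Emit:
carry_out --pt "0.04 -0.04 0 0 0 0.01" --pt "0.1 -0.105 0 0 0 0.02" --pt "0.16 -0.167 0 0 0 0.03" --pt "0.23 -0.24 0 0 0 0.04" --pt "0.3 -0.314 0 0 0 0.05" --pt "0.37 -0.387 0 0 0 0.06" --pt "0.43 -0.45 0 0 0 0.07" --pt "0.48 -0.5 0 0 0 0.07" --pt "0.52 -0.545 0 0 0 0.07" --pt "0.535 -0.56 0 0 0 0.07"

```text
time_s: 12.07
ee_pos: [0.5889, -0.31, 0.298]
tool_rot: [0.34, -3.121, -0.001]
ft_force: [-0.0, 0.6, -0.8]
opening: 0.0447
```

```bash
python3 wr.py w4; python3 mv.py .5902 -.3077 0.0333 102.6
```

```text
t 12.12 tip [ 0.5887 -0.3097  0.1177] jaw 102.4 open 0.0447 F [ 0.4 -0.4 -0.7] q [-0.65  0.39  1.59 -0.    1.17 -2.44]
[-0.007, 0.007, 0.338, 0.001, -0.003, -0.004]
```

View pics/w4.png

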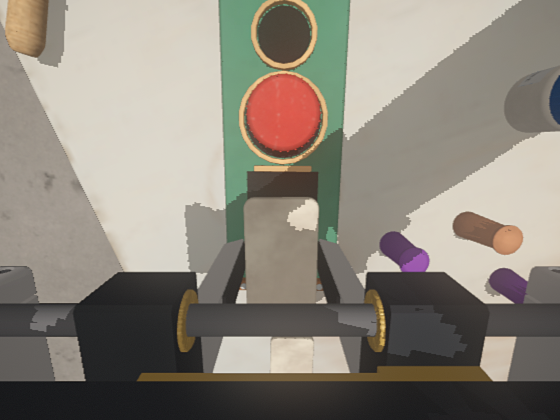

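The red jar stands centred in its ring at (284,115), and the held tile lines up with the dark rectangle. Lowering.

Emit:
carry_out --pt "-0.007 0.006 0.05 0 0 0" --pt "-0.007 0.006 0.1 0 0 0" --pt "-0.007 0.006 0.15 0 0 0" --pt "-0.007 0.006 0.2 0 0 0" --pt "-0.007 0.006 0.25 0 0 0" --pt "-0.007 0.006 0.29 0 0 0" --pt "-0.007 0.006 0.315 0 0 0" --pt "-0.007 0.006 0.33 0 0 0" --pt "-0.007 0.006 0.336 0 0 0" --pt "-0.007 0.006 0.336 0 0 0"

```text
time_s: 12.95
ee_pos: [0.5905, -0.308, 0.2144]
tool_rot: [0.34, -3.122, 0.0]
ft_force: [0.0, 0.5, 0.0]
opening: 0.0447
```

```bash
python3 mv.py .5902 -.3077 0.0333 102.6
```

```text
t 12.95 tip [ 0.5903 -0.308   0.034 ] jaw 102.4 open 0.0447 F [0.  0.5 0. ] q [-0.65  0.5   1.61 -0.    1.04 -2.44]
[0.001, 0.002, 0.003, 0.0, -0.002, -0.004]
```

Emit:
carry_out --pt "0 0 0.003 0 0 0" --pt "0 0 0.003 0 0 0" --pt "0 0 0.003 0 0 0" --pt "0 0 0.003 0 0 0" --pt "0 0 0.003 0 0 0" --pt "0 0 -0.02 0 0 0" --pt "0 0 -0.1 0 0 0" --pt "0 0 -0.22 0 0 0" --pt "0 0 -0.34 0 0 0" --pt "0 0 -0.4 0 0 0" --gripper 0.65

```text
time_s: 13.78
ee_pos: [0.5914, -0.3085, 0.3191]
tool_rot: [-0.34, 3.12, -0.007]
ft_force: [0.2, -0.6, 1.1]
opening: 0.0609
```

```bash
python3 wr.py w5; python3 mv.py .555 -.132 0.14 102.6 .555 -.132 0.14 70
```

```text
t 13.83 tip [ 0.5932 -0.31    0.141 ] jaw 102.4 open 0.061 F [ 1.8 -1.1  2.5] q [-0.65  0.36  1.57 -0.    1.2  -2.44]
[-0.008, 0.723, -0.001, -0.01, 0.006, -0.003]
[-0.008, 0.723, -0.001, -0.008, 0.009, 0.721]
```

View pics/w5.png

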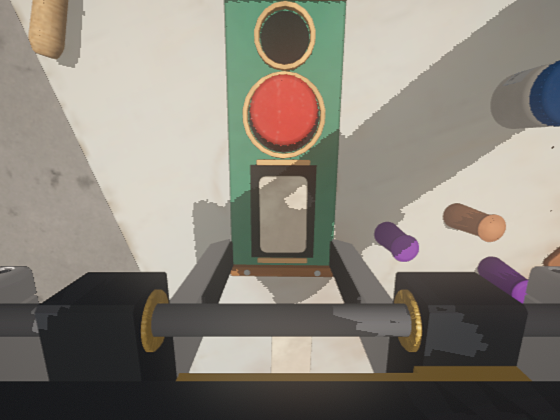

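The tile lies inside the dark rectangle and lined up with it. Next is the stamp at jaw angle 90°, with the opening reduced to about 52 mm.

Emit:
carry_out --pt "0 0.06 0 0 0 0.03" --pt "0 0.13 0 0 0 0.07" --pt "0 0.21 0 0 0 0.11" --pt "0 0.3 0 0 0 0.15" --pt "0 0.39 0 0 0 0.19" --pt "0 0.48 0 0 0 0.23" --pt "0 0.57 0 0 0 0.26" --pt "0 0.65 0 0 0 0.276" --pt "-0.008 0.71 0 -0.008 0.005 0.276" --pt "-0.008 0.723 0 -0.008 0.005 0.276" --gripper 0.55

```text
time_s: 14.67
ee_pos: [0.5545, -0.1299, 0.319]
tool_rot: [-0.004, 3.142, 0.002]
ft_force: [-0.7, 0.7, -0.1]
opening: 0.0514
```

```bash
python3 wr.py w6 ora .555 -.132 .056; python3 mv.py .555 -.132 0.036 90
```

```text
ora expected px [278. 226.] found [275. 222.] 807 mean [ 0.5517 -0.1345] rect [ 0.5517 -0.1338] [22.6 31.2] -0.7
t 14.72 tip [ 0.5549 -0.1305  0.1389] jaw 90.1 open 0.0514 F [ 0.7 -0.1 -0.2] q [-0.43  0.15  1.83  0.    1.16 -2.  ]
[-0.001, -0.006, 0.412, 0.0, 0.001, 0.003]
```

View pics/w6.png

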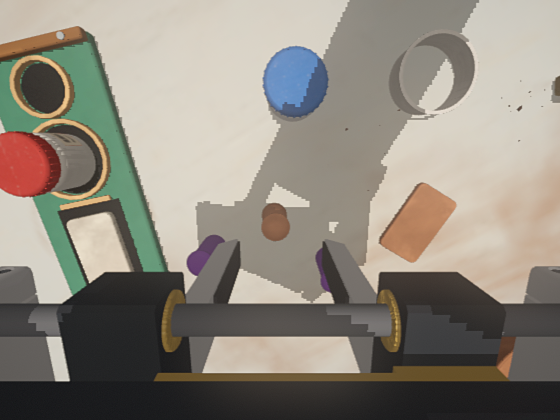

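The stamp's top is at (276,227), giving y≈-0.133. Both purple stamps are clear of the finger line. Descending and gripping.

Emit:
carry_out --pt "0 -0.01 0.06 0 0 0" --pt "0 -0.01 0.12 0 0 0" --pt "0 -0.01 0.18 0 0 0" --pt "0 -0.01 0.24 0 0 0" --pt "0 -0.01 0.29 0 0 0" --pt "0 -0.01 0.34 0 0 0" --pt "0 -0.01 0.38 0 0 0" --pt "0 -0.01 0.405 0 0 0" --pt "0 -0.01 0.412 0 0 0" --pt "0 -0.01 0.412 0 0 0"

```text
time_s: 15.55
ee_pos: [0.5548, -0.1331, 0.2159]
tool_rot: [-0.004, 3.141, 0.001]
ft_force: [-0.4, -0.3, -0.4]
opening: 0.0516
```

Emit:
carry_out --pt "0 0 0 0 0 0" --pt "0 0 0 0 0 0" --pt "0 0 0 0 0 0" --pt "0 0 0 0 0 0" --pt "0 0 0 0 0 0" --pt "0 0 0 0 0 0" --pt "0 0 0 0 0 0" --pt "0 0 0 0 0 0" --pt "0 0 0 0 0 0" --pt "0 0 0 0 0 0" --gripper 0.1 --newtons 20

```text
time_s: 16.38
ee_pos: [0.555, -0.1332, 0.2164]
tool_rot: [-0.004, 3.141, 0.0]
ft_force: [-0.9, 0.8, 4.8]
opening: 0.0227
```

```bash
python3 mv.py .555 -.132 0.14 90
```

```text
t 16.38 tip [ 0.5552 -0.1331  0.036 ] jaw 90.2 open 0.0227 F [-0.9  0.8  4.8] q [-0.43  0.31  1.86  0.    0.97 -2.01]
[-0.0, 0.005, -0.416, 0.0, 0.001, 0.003]
```

Emit:
carry_out --pt "0 0 -0.07 0 0 0" --pt "0 0 -0.16 0 0 0" --pt "0 0 -0.26 0 0 0" --pt "0 0 -0.36 0 0 0" --pt "0 0 -0.44 0 0 0" --pt "0 0 -0.48 0 0 0" --pt "0 0 -0.5 0 0 0" --pt "0 0 -0.5 0 0 0" --pt "0 0 -0.5 0 0 0" --pt "0 0 -0.5 0 0 0"

```text
time_s: 17.22
ee_pos: [0.5545, -0.133, 0.3395]
tool_rot: [0.004, -3.14, -0.002]
ft_force: [0.5, -0.4, -0.2]
opening: 0.0225
```

```bash
python3 mv.py .4399 -.3413 0.16 92
```

```text
t 17.22 tip [ 0.5541 -0.1328  0.1591] jaw 90.1 open 0.0225 F [ 0.5 -0.4 -0.2] q [-0.43  0.13  1.82  0.    1.2  -2.01]
[0.46, -0.832, -0.004, 0.002, -0.002, -0.041]
```

Emit:
carry_out --pt "0.04 -0.07 0 0 0 0" --pt "0.09 -0.163 0 0 0 0" --pt "0.14 -0.253 0 0 0 0" --pt "0.2 -0.362 0 0 0 0" --pt "0.26 -0.47 0 0 0 0" --pt "0.32 -0.58 0 0 0 0" --pt "0.37 -0.67 0 0 0 0" --pt "0.42 -0.76 0 0 0 0" --pt "0.45 -0.815 0 0 0 -0.02" --pt "0.46 -0.832 0 0 0 -0.03"

```text
time_s: 18.05
ee_pos: [0.4387, -0.343, 0.338]
tool_rot: [0.038, -3.138, -0.005]
ft_force: [-0.6, -0.1, -1.0]
opening: 0.0226
```

```bash
python3 wr.py w7; python3 mv.py .4399 -.3413 0.0485 92
```

```text
t 18.1 tip [ 0.4384 -0.3421  0.1577] jaw 91.4 open 0.0227 F [-0.2  0.7 -1. ] q [-0.87  0.1   1.85 -0.    1.2  -2.46]
[-0.005, 0.004, 0.437, 0.004, -0.004, -0.013]
```

View pics/w7.png

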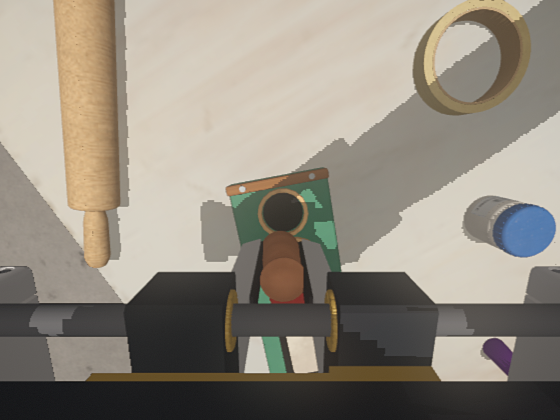

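The stamp is held upright over the small ring at (283,212). Lowering.

Emit:
carry_out --pt "-0.005 0.004 0.06 0 0 0" --pt "-0.005 0.004 0.12 0 0 0" --pt "-0.005 0.004 0.18 0 0 0" --pt "-0.005 0.004 0.24 0 0 0" --pt "-0.005 0.004 0.3 0 0 0" --pt "-0.005 0.004 0.35 0 0 0" --pt "-0.005 0.004 0.39 0 0 0" --pt "-0.005 0.004 0.42 0 0 0" --pt "-0.005 0.004 0.434 0 0 0" --pt "-0.005 0.004 0.436 0 0 0"

```text
time_s: 18.93
ee_pos: [0.44, -0.3411, 0.2289]
tool_rot: [0.038, -3.138, -0.005]
ft_force: [0.3, 0.2, -1.0]
opening: 0.0226
```

```bash
python3 mv.py .4399 -.3413 0.048 92
```

```text
t 18.93 tip [ 0.4394 -0.3405  0.0485] jaw 91.4 open 0.0226 F [ 0.3  0.2 -1. ] q [-0.86  0.26  1.9  -0.    0.99 -2.46]
[0.0, -0.001, 0.002, 0.004, -0.004, -0.013]
```

Emit:
carry_out --pt "0 0 0.003 0 0 0" --pt "0 0 0.003 0 0 0" --pt "0 0 0.003 0 0 0" --pt "0 0 0.003 0 0 0" --pt "0 0 0.003 0 0 0" --pt "0 0 0.003 0 0 0" --pt "0 0 0 0 0 0" --pt "0 0 -0.06 0 0 0" --pt "0 0 -0.14 0 0 0" --pt "0 0 -0.24 0 0 0" --gripper 0.5

```text
time_s: 19.77
ee_pos: [0.4397, -0.3408, 0.2881]
tool_rot: [0.038, -3.135, -0.01]
ft_force: [-0.5, -0.4, -0.3]
opening: 0.047
```

Emit:
carry_out --pt "0 0 -0.09 0 0 0" --pt "0 0 -0.18 0 0 0" --pt "0 0 -0.22 0 0 0" --pt "0 0.1 -0.24 0 0 0" --pt "0 0.2 -0.24 0 0 0" --pt "0 0.32 -0.24 0 0 0" --pt "0 0.44 -0.24 0 0 0" --pt "0 0.56 -0.24 0 0 0" --pt "0 0.67 -0.24 0 0 0" --pt "0 0.75 -0.24 0 0 0" --gripper 1

```text
time_s: 20.6
ee_pos: [0.435, -0.1517, 0.3485]
tool_rot: [0.04, -3.135, -0.011]
ft_force: [0.2, -1.1, -0.2]
opening: 0.0942
```

```bash
python3 wr.py w8 blue .442 -.1178 .062; python3 mv.py .442 -.1178 0.17 92.5
python3 - <<'E'
from h import *
from cell import vision
d=vision.get_image('top');im=cv2.cvtColor(d['frame'],cv2.COLOR_RGB2BGR)
cv2.imwrite('pics/t8.png',cv2.convertScaleAbs(cv2.resize(im[180:310,300:470],None,fx=4,fy=4,interpolation=cv2.INTER_CUBIC),alpha=1.8))
E
```

```text
blue expected px [315. 229.] found [313. 227.] 1997 mean [ 0.4408 -0.1198] rect [ 0.4411 -0.1198] [46.6 47.2] 47.4
t 20.65 tip [ 0.4336 -0.1482  0.1679] jaw 91.5 open 0.0939 F [0.2 0.7 0.4] q [-0.58 -0.15  2.08  0.    1.23 -2.18]
[-0.032, 0.127, -0.008, 0.011, -0.009, -0.021]
```

View pics/w8.png

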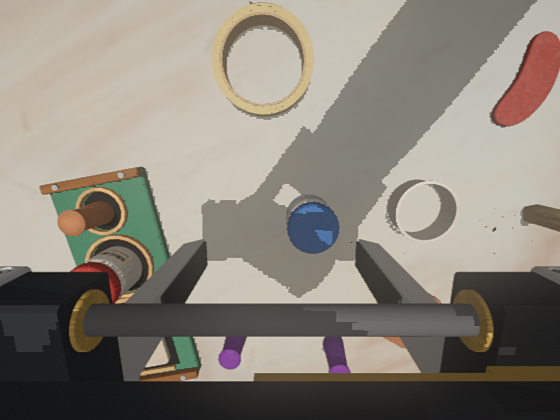

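View pics/t8.png

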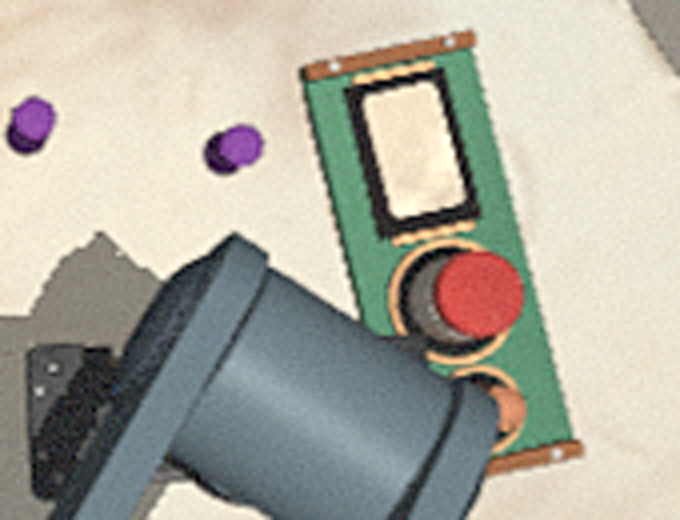

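The stamp and jar stand in their rings on the green tray. The blue cap is at (313,227), about (0.4413,-0.1185). Moving over it.

Emit:
carry_out --pt "-0.01 0.04 0 0 0 0" --pt "-0.02 0.08 0 0 0 0" --pt "-0.03 0.12 0 0.01 -0.009 -0.02" --pt "-0.031 0.123 0.08 0.01 -0.009 -0.02" --pt "-0.031 0.123 0.17 0.01 -0.009 -0.02" --pt "-0.031 0.123 0.26 0.01 -0.009 -0.02" --pt "-0.031 0.123 0.35 0.01 -0.009 -0.02" --pt "-0.031 0.123 0.43 0.01 -0.009 -0.02" --pt "-0.031 0.123 0.49 0.01 -0.009 -0.02" --pt "-0.031 0.123 0.525 0.01 -0.009 -0.02"

```text
time_s: 21.53
ee_pos: [0.4407, -0.1195, 0.2154]
tool_rot: [0.068, -3.139, -0.001]
ft_force: [-0.2, -1.2, -0.4]
opening: 0.094
```

```bash
python3 mv.py .4413 -.1183 0.036 92.5
```

```text
t 21.53 tip [ 0.4403 -0.1194  0.035 ] jaw 92.5 open 0.094 F [-0.2 -1.2 -0.4] q [-0.51  0.07  2.15 -0.    0.93 -2.13]
[-0.003, 0.005, -0.004, 0.001, -0.003, 0.0]
```

Emit:
carry_out --pt "0 0.004 0 0 0 0" --pt "0 0.004 0 0 0 0" --pt "0 0.004 0 0 0 0" --pt "0 0.004 0 0 0 0" --pt "0 0.004 0 0 0 0" --pt "0 0.004 0 0 0 0" --pt "0 0.004 0 0 0 0" --pt "0 0.004 0 0 0 0" --pt "0 0.004 0 0 0 0" --pt "0 0.004 0 0 0 0" --gripper 0.3 --newtons 25

```text
time_s: 22.37
ee_pos: [0.4408, -0.1186, 0.2159]
tool_rot: [0.069, -3.139, -0.0]
ft_force: [-0.6, 0.7, 5.0]
opening: 0.0487
```

Emit:
carry_out --pt "0 0 -0.07 0 0 0" --pt "0 0 -0.16 0 0 0" --pt "0 0 -0.26 0 0 0" --pt "0 0 -0.36 0 0 0" --pt "0 0 -0.44 0 0 0" --pt "0 0 -0.5 0 0 0" --pt "0 0 -0.52 0 0 0" --pt "0 0 -0.52 0 0 0" --pt "0 0 -0.52 0 0 0" --pt "0 0 -0.52 0 0 0"

```text
time_s: 23.2
ee_pos: [0.4406, -0.1184, 0.3443]
tool_rot: [0.068, -3.137, -0.003]
ft_force: [0.3, 0.4, -0.7]
opening: 0.0481
```

```bash
python3 mv.py .4413 .10 0.165 92.7
```

```text
t 23.2 tip [ 0.4399 -0.1181  0.1639] jaw 92.5 open 0.0481 F [ 0.3  0.4 -0.7] q [-0.51 -0.16  2.09 -0.    1.21 -2.13]
[-0.041, 0.873, -0.003, 0.002, -0.005, -0.004]
```

Emit:
carry_out --pt "0 0.07 0 0 0 0" --pt "-0.01 0.16 0 0 0 0" --pt "-0.01 0.26 0 0 0 0" --pt "-0.02 0.37 0 0 0 0" --pt "-0.02 0.48 0 0 0 0" --pt "-0.03 0.59 0 0 0 0" --pt "-0.03 0.69 0 0 0 0" --pt "-0.04 0.78 0 0 0 0" --pt "-0.04 0.85 0 0 0 0" --pt "-0.04 0.873 0 0 0 0"

```text
time_s: 24.03
ee_pos: [0.4404, 0.1018, 0.3432]
tool_rot: [0.072, -3.134, -0.004]
ft_force: [-0.1, 1.3, -0.9]
opening: 0.0486
```

```bash
python3 mv.py .4353 .3219 0.165 92.7
```

```text
t 24.03 tip [0.4392 0.1022 0.1628] jaw 92.6 open 0.0486 F [-0.1  1.3 -0.9] q [-0.02 -0.17  2.1   0.    1.22 -1.64]
[-0.02, 0.88, -0.007, 0.003, -0.009, -0.001]
```

Emit:
carry_out --pt "0 0.07 0 0 0 0" --pt "0 0.16 0 0 0 0" --pt "-0.01 0.26 0 0 0 0" --pt "-0.01 0.37 0 0 0 0" --pt "-0.01 0.48 0 0 -0.008 0" --pt "-0.02 0.59 0 0 -0.008 0" --pt "-0.02 0.69 0 0 -0.008 0" --pt "-0.02 0.78 0 0 -0.008 0" --pt "-0.02 0.85 0 0 -0.008 0" --pt "-0.02 0.88 0 0 -0.008 0"

```text
time_s: 24.87
ee_pos: [0.4351, 0.3229, 0.3425]
tool_rot: [0.075, -3.139, -0.003]
ft_force: [0.4, -0.4, -1.7]
opening: 0.0485
```

```bash
python3 wr.py w9;python3 mv.py .4353 .3219 0.0485 92.7;  python3 - <<'E'
from h import *
from cell import vision,readout
o=readout.get_obs();d=wristcam(vision.get_image('wrist'),o);a=np.radians(2.8);c=np.array([.4357,.3216])
print(proj(d,[[c[0]+dx*np.cos(a)-dy*np.sin(a),c[1]+dx*np.sin(a)+dy*np.cos(a),.012] for dx,dy in ((-.033,0),(0,.033),(0,-.033),(-.05,.052),(-.05,-.052))]).round())
E
```

```text
t 24.92 tip [0.4347 0.3233 0.1622] jaw 92.7 open 0.0488 F [-0.7  0.1 -1.1] q [ 0.43  0.06  1.89  0.    1.2  -1.19]
[-0.002, -0.005, 0.455, 0.003, -0.002, 0.001]
[[278. 178.]
 [310. 209.]
 [247. 209.]
 [329. 161.]
 [227. 162.]]
```

View pics/w9.png

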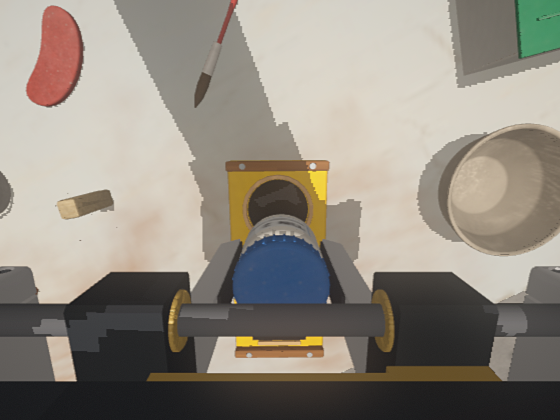

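The ring's upper inner edge is at about (278,178) and the tray corners at (228,163) and (328,162), as predicted. The wooden stamp is undisturbed. Lowering.

Emit:
carry_out --pt "-0.002 -0.005 0.06 0 0 0" --pt "-0.002 -0.005 0.12 0 0 0" --pt "-0.002 -0.005 0.18 0 0 0" --pt "-0.002 -0.005 0.24 0 0 0" --pt "-0.002 -0.005 0.3 0 0 0" --pt "-0.002 -0.005 0.36 0 0 0" --pt "-0.002 -0.005 0.41 0 0 0" --pt "-0.002 -0.005 0.44 0 0 0" --pt "-0.002 -0.005 0.455 0 0 0" --pt "-0.002 -0.005 0.455 0 0 0"

```text
time_s: 25.8
ee_pos: [0.4357, 0.3205, 0.2287]
tool_rot: [0.074, -3.138, -0.001]
ft_force: [0.5, -0.2, -0.3]
opening: 0.0487
```

```bash
python3 mv.py .4353 .3219 0.048 92.7
```

```text
t 25.8 tip [0.4352 0.3206 0.0483] jaw 92.7 open 0.0487 F [ 0.5 -0.2 -0.3] q [ 0.42  0.23  1.94  0.    0.98 -1.19]
[0.001, 0.006, 0.001, 0.001, -0.003, -0.0]
```

Emit:
carry_out --pt "0 0.003 0.003 0 0 0" --pt "0 0.003 0.003 0 0 0" --pt "0 0.003 0.003 0 0 0" --pt "0 0.003 0.003 0 0 0" --pt "0 0.003 0.003 0 0 0" --pt "0 0.003 -0.02 0 0 0" --pt "0 0.003 -0.12 0 0 0" --pt "0 0.003 -0.25 0 0 0" --pt "0 0.003 -0.38 0 0 0" --pt "0 0.003 -0.45 0 0 0" --gripper 0.75

```text
time_s: 26.63
ee_pos: [0.4366, 0.3215, 0.3457]
tool_rot: [-0.074, 3.138, 0.005]
ft_force: [0.4, 0.1, 1.2]
opening: 0.0705
```

```bash
python3 mv.py .5 .165 0.165 76 .565 .0092 .14 59.5
```

```text
t 26.63 tip [0.4371 0.3221 0.1653] jaw 92.7 open 0.0705 F [0.4 0.1 1.2] q [ 0.43  0.05  1.88  0.    1.2  -1.19]
[-0.224, -0.637, -0.0, 0.004, 0.003, 0.371]
[-0.454, -1.272, 0.099, 0.005, 0.002, 0.738]
```

Emit:
carry_out --pt "-0.03 -0.07 0 0 0 0.05" --pt "-0.06 -0.17 0 0 0 0.1" --pt "-0.1 -0.28 0 0 0 0.16" --pt "-0.14 -0.39 0 0 0 0.23" --pt "-0.18 -0.5 0 0 0 0.3" --pt "-0.22 -0.61 0 0 0 0.37" --pt "-0.26 -0.72 0 0 0 0.44" --pt "-0.3 -0.83 0 0 0 0.52" --pt "-0.34 -0.94 0 0 0 0.6" --pt "-0.36 -1 0 0 0 0.66"

```text
time_s: 27.47
ee_pos: [0.5392, 0.0736, 0.346]
tool_rot: [0.74, 3.05, 0.005]
ft_force: [-0.1, -0.1, -0.3]
opening: 0.0706
```

```bash
python3 mv.py .565 .0092 .14 59.5
```

```text
t 27.47 tip [0.5398 0.0741 0.1656] jaw 62.7 open 0.0706 F [-0.1 -0.1 -0.3] q [-0.07  0.06  1.88  0.    1.2  -1.17]
[-0.21, -0.182, 0.102, 0.005, 0.003, 0.072]
```

Emit:
carry_out --pt "-0.05 -0.04 0.01 0 0 0.02" --pt "-0.1 -0.09 0.03 0 0 0.04" --pt "-0.15 -0.13 0.06 0 0 0.06" --pt "-0.19 -0.165 0.08 0 0 0.072" --pt "-0.21 -0.182 0.1 0.005 0.003 0.072" --pt "-0.21 -0.182 0.102 0.005 0.003 0.072" --pt "-0.21 -0.182 0.102 0.005 0.003 0.072" --pt "-0.21 -0.182 0.102 0.005 0.003 0.072" --pt "-0.21 -0.182 0.102 0.005 0.003 0.072" --pt "-0.21 -0.182 0.102 0.005 0.003 0.072"

```text
time_s: 28.3
ee_pos: [0.565, 0.0098, 0.3207]
tool_rot: [0.825, 3.031, 0.001]
ft_force: [-0.0, -0.9, 0.4]
opening: 0.0708
```

```bash
python3 wr.py w10 ora .565 .0092 .0085;python3 mv.py .565 .0092 .0205 59.5
```

```text
ora expected px [280. 213.] found [280. 212.] 3169 mean [0.5645 0.0095] rect [0.5653 0.0092] [43.8 74. ] -31.0
t 28.35 tip [0.5651 0.0098 0.1403] jaw 59.5 open 0.071 F [-0.   0.1  1.1] q [-0.18  0.14  1.84  0.    1.16 -1.22]
[-0.001, -0.002, 0.479, 0.0, 0.0, 0.001]
```

View pics/w10.png

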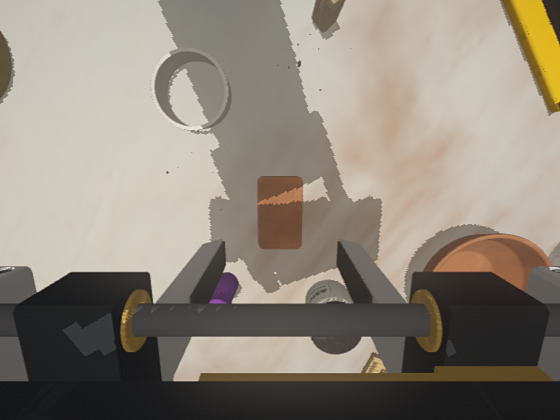

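The terracotta tile at (280,212) is square to the jaws, and the black jar and purple stamp are clear. Descending.

Emit:
carry_out --pt "0 0 0.07 0 0 0" --pt "0 -0.002 0.15 0 0 0" --pt "0 -0.002 0.23 0 0 0" --pt "0 -0.002 0.31 0 0 0" --pt "0 -0.002 0.38 0 0 0" --pt "0 -0.002 0.43 0 0 0" --pt "0 -0.002 0.46 0 0 0" --pt "0 -0.002 0.475 0 0 0" --pt "0 -0.002 0.479 0 0 0" --pt "0 -0.002 0.479 0 0 0"

```text
time_s: 29.18
ee_pos: [0.5652, 0.0093, 0.2016]
tool_rot: [0.825, 3.03, 0.001]
ft_force: [0.3, -0.6, -0.5]
opening: 0.0706
```

Emit:
carry_out --pt "0 0 0 0 0 0" --pt "0 0 0 0 0 0" --pt "0 0 0 0 0 0" --pt "0 0 0 0 0 0" --pt "0 0 0 0 0 0" --pt "0 0 0 0 0 0" --pt "0 0 0 0 0 0" --pt "0 0 0 0 0 0" --pt "0 0 0 0 0 0" --pt "0 0 0 0 0 0" --gripper 0.3 --newtons 25

```text
time_s: 30.02
ee_pos: [0.5654, 0.0093, 0.202]
tool_rot: [0.825, 3.029, 0.001]
ft_force: [-0.8, -0.2, 5.7]
opening: 0.0449
```

Emit:
carry_out --pt "0 0 -0.07 0 0 0" --pt "0 0 -0.16 0 0 0" --pt "0 0 -0.25 0 0 0" --pt "0 0 -0.34 0 0 0" --pt "0 0 -0.42 0 0 0" --pt "0 0 -0.48 0 0 0" --pt "0 0 -0.5 0 0 0" --pt "0 0 -0.5 0 0 0" --pt "0 0 -0.5 0 0 0" --pt "0 0 -0.5 0 0 0"

```text
time_s: 30.85
ee_pos: [0.5646, 0.0094, 0.3252]
tool_rot: [-0.825, -3.03, -0.0]
ft_force: [-0.7, 0.5, -0.8]
opening: 0.0448
```

```bash
python3 mv.py .556 .168 .145 76  .5465 .3270 .145 92.8
```

```text
t 30.85 tip [0.5644 0.0094 0.1448] jaw 59.5 open 0.0448 F [-0.7  0.5 -0.8] q [-0.18  0.13  1.84  0.    1.17 -1.22]
[0.351, 0.53, -0.001, 0.0, -0.001, -0.366]
[0.706, 1.059, -0.0, 0.0, -0.001, -0.739]
```

Emit:
carry_out --pt "0.03 0.045 0 0 0 -0.03" --pt "0.08 0.12 0 0 0 -0.08" --pt "0.14 0.21 0 0 0 -0.14" --pt "0.2 0.3 0 0 0 -0.21" --pt "0.27 0.405 0 0 0 -0.28" --pt "0.34 0.51 0 0 0 -0.36" --pt "0.41 0.615 0 0 0 -0.43" --pt "0.48 0.72 0 0 0 -0.5" --pt "0.55 0.825 0 0 0 -0.58" --pt "0.6 0.9 0 0 0 -0.64"

```text
time_s: 31.68
ee_pos: [0.548, 0.2824, 0.3239]
tool_rot: [-0.037, -3.138, -0.001]
ft_force: [-0.8, 0.5, -0.9]
opening: 0.0444
```

```bash
python3 mv.py .5465 .3270 .145 92.8
```

```text
t 31.68 tip [0.5475 0.2825 0.1435] jaw 88.7 open 0.0444 F [-0.8  0.5 -0.9] q [ 0.29  0.25  1.71  0.    1.19 -1.26]
[0.01, 0.178, -0.006, 0.001, -0.004, -0.092]
```

Emit:
carry_out --pt "0 0.04 0 0 0 -0.02" --pt "0 0.09 0 0 0 -0.05" --pt "0.01 0.13 0 0 0 -0.08" --pt "0.01 0.16 0 0 -0.003 -0.092" --pt "0.01 0.178 0 0 -0.003 -0.092" --pt "0.01 0.178 0 0 -0.003 -0.092" --pt "0.01 0.178 0 0 -0.003 -0.092" --pt "0.01 0.178 0 0 -0.003 -0.092" --pt "0.01 0.178 0 0 -0.003 -0.092" --pt "0.01 0.178 0 0 -0.003 -0.092"

```text
time_s: 32.52
ee_pos: [0.5467, 0.3265, 0.324]
tool_rot: [0.076, -3.14, -0.001]
ft_force: [-0.5, 0.6, -0.4]
opening: 0.0447
```

```bash
python3 wr.py w11;python3 mv.py .5465 .3270 .0338 92.8
```

```text
t 32.57 tip [0.5466 0.3267 0.1436] jaw 92.8 open 0.0449 F [-0.6 -0.1 -0.9] q [ 0.36  0.29  1.65  0.    1.2  -1.26]
[0.0, 0.001, 0.439, 0.001, -0.001, -0.001]
```

View pics/w11.png

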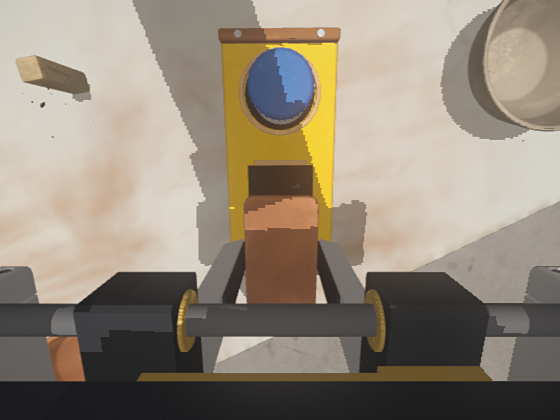

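The blue jar stands in its ring at (280,85), and the tile is aligned over the dark rectangle. Lowering.

Emit:
carry_out --pt "0 0.001 0.06 0 0 0" --pt "0 0.001 0.13 0 0 0" --pt "0 0.001 0.2 0 0 0" --pt "0 0.001 0.27 0 0 0" --pt "0 0.001 0.33 0 0 0" --pt "0 0.001 0.38 0 0 0" --pt "0 0.001 0.41 0 0 0" --pt "0 0.001 0.43 0 0 0" --pt "0 0.001 0.439 0 0 0" --pt "0 0.001 0.439 0 0 0"

```text
time_s: 33.4
ee_pos: [0.5469, 0.327, 0.2147]
tool_rot: [0.076, -3.141, -0.001]
ft_force: [0.4, 0.9, -0.7]
opening: 0.0444
```

Emit:
carry_out --pt "0 0 0.003 0 0 0" --pt "0 0 0.003 0 0 0" --pt "0 0 0.003 0 0 0" --pt "0 0 0.003 0 0 0" --pt "0 0 0.003 0 0 0" --pt "0 0 -0.02 0 0 0" --pt "0 0 -0.1 0 0 0" --pt "0 0 -0.22 0 0 0" --pt "0 0 -0.36 0 0 0" --pt "0 0 -0.5 0 0 0" --gripper 0.65

```text
time_s: 34.23
ee_pos: [0.5466, 0.3268, 0.3409]
tool_rot: [0.076, -3.139, -0.001]
ft_force: [-0.5, -0.5, 0.9]
opening: 0.061
```

Emit:
carry_out --pt "0.05 0 -0.1 0 0 0" --pt "0.1 0 -0.2 0 0 0" --pt "0.15 0 -0.3 0 0 0" --pt "0.2 0 -0.4 0 0 0" --pt "0.2 0 -0.4 0 0 0" --pt "0.2 0 -0.4 0 0 0" --pt "0.2 0 -0.4 0 0 0" --pt "0.2 0 -0.4 0 0 0" --pt "0.2 0 -0.4 0 0 0" --pt "0.2 0 -0.4 0 0 0"

```text
time_s: 35.07
ee_pos: [0.497, 0.3242, 0.4394]
tool_rot: [0.075, -3.137, 0.001]
ft_force: [-0.4, -0.3, 0.2]
opening: 0.0611
```

```bash
python3 wr.py w12; python3 mv.py; python3 - <<'E'
from h import *
from cell import vision
for n in('top','scene'):
    d=vision.get_image(n);im=cv2.cvtColor(d['frame'],cv2.COLOR_RGB2BGR);cv2.imwrite(f'pics/{n}12.png',cv2.convertScaleAbs(im,alpha=1.6 if n=='top' else 1))
E
```

```text
t 35.12 tip [0.4964 0.3242 0.2593] jaw 92.8 open 0.0611 F [ 0.2 -0.1 -0.1] q [ 0.39  0.09  1.67  0.    1.39 -1.23]
```

View pics/w12.png

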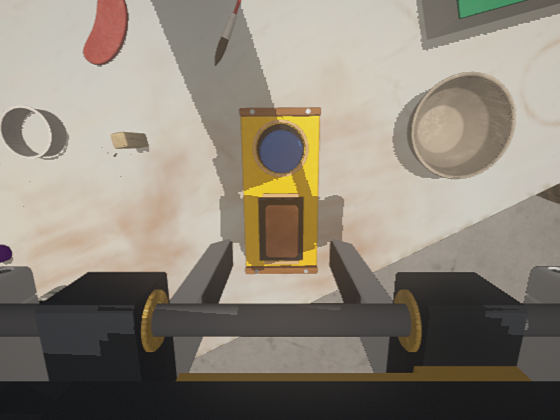

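View pics/top12.png

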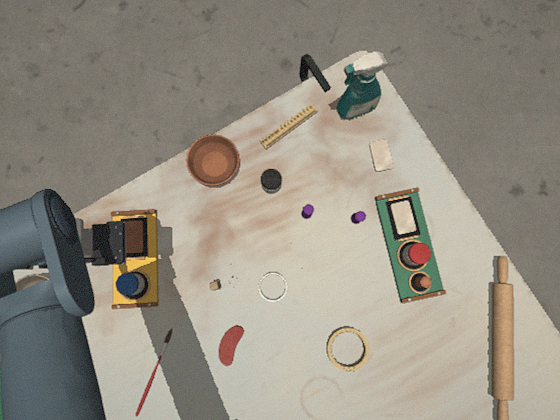

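View pics/scene12.png

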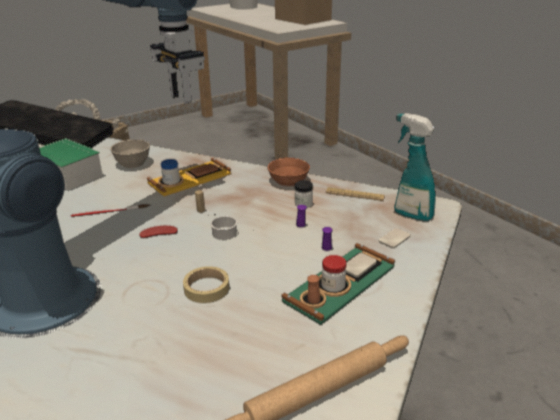

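All five look seated, the spares haven't moved, and the arm is clear. One numeric check before handing in.

```bash
python3 - <<'E'
from meas import *
from cell import vision
d=vision.get_image('top');im=cv2.cvtColor(d['frame'],cv2.COLOR_RGB2BGR);hsv=cv2.cvtColor(im,cv2.COLOR_BGR2HSV)
H,S,V=[hsv[...,i].astype(int) for i in range(3)]
M=dict(red=((H<6)|(H>174))&(S>130),blue=(abs(H-108)<12)&(S>90),ora=(H>4)&(H<15)&(S>95)&(V>70))
for n,k,p,z,seat,a in (('red','red',(418,253),.074,(.5024,-.3273),12.6),('stamp','ora',(424,282),.068,(.4399,-.3413),12.6),('blue','blue',(131,284),.074,(.4355,.3217),2.8)):
    mk,c,ar=comp(M[k],np.array(p));m,cc,sz,_=rect(d,mk,z);e=(cc-seat);a=np.radians(a)
    print(n,c.round(1),ar,cc.round(4),np.round(sz,1),'off mm',(1000*np.array([e@[np.cos(a),np.sin(a)],e@[-np.sin(a),np.cos(a)]])).round(1))
print('black',ray(d,(271,180),.062).round(3))
from cell import ticket
ticket.hand_in()
E
```

```text
red [419.2 253. ] 374 [ 0.5015 -0.3251] [46.5 46.8] off mm [-0.4  2.4]
stamp [425.4 281.8] 108 [ 0.4379 -0.3362] [24.  33.7] off mm [-0.9  5.4]
blue [126.9 283.6] 380 [0.4378 0.3197] [45.8 46.8] off mm [ 2.2 -2.1]
black [[0.671 0.004 0.062]]
the job is handed in; nothing more can be done
```

I made up both kits and handed the job in at about 35 s of the 128 s allowed; no verdict was reported.

- **Green tray:** the light tile nearest the robot's base, the red jar and the clay stamp are in their seats.
- **Yellow tray:** the terracotta tile and the blue jar are in their seats.

**Last checks, all from the camera images:**
- The red jar measured 0.4 mm along and 2.4 mm across from its seat centre, and the blue jar 2.2 and 2.1 mm.
- The stamp measured 0.9 and 5.4 mm off. That number is inflated, because the colour mask also took in some of its side (24 x 34 mm blob). In the picture it stands upright inside its ring.
- I checked the two tiles only by eye. Both lie inside their dark rectangles and are lined up with them.
- The black jar and the wooden stamp are where they started, by eye in the final pictures.
- The arm was raised clear of everything, and wrist forces read only a few newtons after each move.

No check failed or disagreed, apart from the stamp's inflated offset.

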